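# Draw out the hand truck's telescopic handle and hold it at its second stop

## Task

Get the folded hand truck's handle out, ready to wheel it away: slide the red lock on the grip bar all the way over to the green mark, squeeze the yellow button in, and draw the handle straight out past its first stop to its second stop, fully extended. The program finishes while holding: keep the bar gripped between the fingers with the handle fully out and the lock left at green. Leave the flange, the blue bin and the carton where they are.

Things in the scene. Friction and masses are not known exactly. Their poses are not given: they have to be found in the camera images.
- truck: Hand truck, folded flat on the bench; its frame never shifts. Origin: on the bench (z = 0) straight below the middle of the grip bar with the handle fully in. Its -y is the draw-out direction; x runs along the bar, z up. Fixed parts, all under 80 mm high, begin with a black collar (68 mm high) 72 mm from the origin towards +y, then tubes, toe plate, wheels to y = +580 mm; x within +-215 mm.
- bar: Black grip bar of the telescopic handle: 244 mm long (x), 30 mm deep (y), 28 mm high. Origin: bar centre, always 50 mm above the bench; axes parallel to the truck's, draw-out side -y. Two 16 mm tubes leave it in +y at x = +-102 mm; between them 57 mm is free behind the bar before the collar when the handle is in. Nothing under it. Handle 0.7 kg, sliding friction 4 N.
- handle (a joint): Draw of the handle in m: 0 fully in (start), 0.130 first stop, 0.260 second stop, a solid end (0.262 at most). A spring pin locks it at 0 and, when the button is out, at each stop it reaches (2 mm play); with the button held in it runs freely past the first stop to the end. A button let go between stops stays down until the pin snaps in at the next stop, then must be pressed again.
- button (a joint): Travel of the yellow release button in m: 0 out, 0.006 fully in; the pin lets go from 0.0045. Spring, 2.4 N to start, 6 N fully in. It is pushed along the truck's +y, into the bar. Blocked (gives less than 3 mm, however hard it is squeezed) until the lock has been slid at least 0.0145.
- button_face (a point): Middle of the button's outer face, 44 mm wide (x), 20 mm high, at the middle of the bar's draw-out side, 8 mm proud of it (2 mm when pressed). Bar and button together are 38 mm deep, 32 mm when squeezed: one finger behind the bar and one on the button press it and grip the bar at once.
- lock (a joint): Travel of the red lock in m: starts at 0 to 0.004 (red mark, locked); 0.018 is the end of its track (green mark, open). It slides along the bar towards the truck's +x with about 2 N of friction and stays where it is left; all the way over means at least 0.015.
- lock_top (a point): Middle of the top of the red lock nub, which stands 14.5 mm proud of the bar's top; 16 mm long (x), 18 mm deep (y). It sits 42 mm from the bar's middle in +x at lock 0, 60 mm when open. A red and a green mark on the bar's top lie beyond the two ends of its track.
- flange: Bystander, loose: rust-brown pipe flange lying flat, 136 mm across, 26 mm high. Origin: centre of its underside.
- bin: Bystander, loose: blue open parts bin with green gaskets in it, 200 x 125 x 85 mm high. Origin: centre of its underside.
- carton: Bystander, loose: cardboard carton 70 x 140 x 80 mm high. Origin: centre of its underside.

How it is judged:
By the outcome, as a careful person would: the job done as asked, in the order asked, and still so for the second after the job is handed in, while the arm keeps its last pose, push and grip.
It also fails if it takes over 43 s, if anything falls off the work surface, if the arm or the gripper's body presses on something with over 40 N, if the wrist force passes 120 N, or if a joint passes its speed limit or range.

## Robot

A 6-joint arm with a two-finger parallel gripper is mounted at the origin on the work surface. World frame = base frame: x ahead of the robot, y to its left, z up, the work surface at z = 0. Lengths are in mm, angles in rad, forces in N, time in s.
With the tool pointing down it reaches from about 400 to 925 mm from the base axis. Payload 12.5 kg.
Tool frame: the origin (TCP) lies between the finger pads, 19 mm behind the fingertips; this is the grasp point; z points along the fingers, y is the line along which they close (so a half turn about z gives the same grasp; the last joint's range is limited). The gripper opens to 95 mm and grips with 3 to 60 N. Pads are 20 mm wide; open, the fingers measure 119 mm over their backs; the gripper's body (75 mm by 180 mm) begins 59 mm behind the grasp point.
Start: joints at [1.169, 0.491, 1.559, -0, 1.092, -0.106], TCP at [182.173, 597.878, 233.461] pointing down, gripper open.
Joint ranges: [-3.1, 3.1], [-0.84, 2.19], [0.05, 2.79], [-1.13, 4.28], [0.06, 2.93], [-2.69, 2.69]. Speed limits (rad/s): [2.22, 2.22, 2.79, 3.14, 3.14, 3.14].

## Interface

Orientations are given as [roll, pitch, yaw] about the fixed x, y, z axes, in that order (R = Rz(yaw) Ry(pitch) Rx(roll)).
In Python, from cell import env gives the robot as it stands. The module is installed in compiled form; this text tells all that it offers.
- The arm moves only by the tool drive_tool, never from a script. Its argument "rows" is a list that holds one entry, the list of rows, each a list of 7 numbers: the shift along the tool's x, y, z scaled (see below), then the turn, a rotation vector about the tool's x, y, z scaled (see below), then the opening, from 0 (shut) to 1 (fully open). In form: [[[tx, ty, tz, ax, ay, az, jaw], ...]]. A call has 1 to 5 rows; each row shifts and turns the commanded pose from where the row before left it, along the tool's axes as they then stand; what a row does not reach is not made up. The controller multiplies each number of a shift by 250 mm and each number of a turn by 180 degrees. A row lasts 1/8 s, in which the tool goes at most 62.5 mm and 10.7 degrees, less where a joint would pass 70% of its speed; a pose out of reach is approached as far as the arm can. A call with a number of a shift or a turn outside -1 to 1 is refused whole. A call with a gripper value outside its range is refused whole. The fingers move at their own pace and stop on an object; the grip force is fixed at half the most. Time passes only in rows, so rows that do not move let the fingers close. It gives the time, the measured TCP pose, the force, the opening and the grip force at its end, in the units of the state.
- env.state(): the state, without advancing time (a new reading comes with each control period).
- env.read_camera(name): name is "side" or "top" or "wrist"; returns a dict with "color" (420x560x3 uint8, blue, green, red), "camera_matrix" (3x3 intrinsics, pixels), "pose" (4x4, takes a point from camera to world coordinates). Camera axes: x right, y up, looking along -z (the intrinsics and any distortion apply to the point x, -y, -z); pixel columns grow to the right and rows downward; lengths in mm; the calibration is good to about 2 mm. A picture is of the moment at which its call begins. There is no depth.
- env.job_done(): hands the job in; it is judged then, once.
Trained networks look in a picture, given as the dict that the camera call returned (one of the last four; its "shot" number tells which), for a name from the list of things; names that differ only in an ending like _2 or _b are one class to them, and where a whole thing is asked for, a point or a joint stands for the part that bears it (a point fixed in the world has none). Each returns a list of dicts, best first, with "score" (0 to 1); they miss things now and then, are a little off and sometimes report something else, mostly with a low value. They report only what shows in the picture. A call takes as long as a camera call.
- env.search_frame(name, picture): "at" ([x, y, z] in mm, in the coordinates of the camera as it stood for that picture, good to about 4 mm: the middle of the surface that is visible of it).
- env.place_of(name, picture): "at" ([x, y, z] in mm, in the coordinates of the camera as it stood for that picture, good to about 4 mm: a listed point, or the origin of a listed thing).
The state is a dict: "t": time; "joints": joint angles; "qvel": joint speeds; "tau": joint torques, N m; "eef_pos": TCP position; "tcp_rot": TCP orientation; "ft_force": force on the tool from outside, world axes, zero at the start; "moment": the same for the moment, N m; "opening": opening from 0.0 (shut) to 1.0 (fully open); "grip_force": force on a finger pad.
Only numpy, scipy, OpenCV 4.12 (cv2) and the standard library are available. Lean on these libraries where they do the work, as an engineer would, in place of code of your own. Each camera call takes 0.05 s, during which the arm holds its last target. There are 200 camera calls.

## Working session

There is one attempt and no reset: what is moved stays moved. The work goes in short steps, Python scripts to look and compute and a tool call to move; the robot and the scene stay as the last step left them, time stands still between calls to the robot, and variables do not carry over. Pictures are saved under pics/ and viewed, at most 10 in all, crops included, and the job is handed in when it is done.

Besides the shell and the picture viewer there is one more tool, called after "Emit:" in YAML: its name, and indented under it one key for each argument. drive_tool: Moves the arm, as the interface text tells. Its arguments: {"type":"object","properties":{"rows":{"type":"array","items":{"type":"array","items":{"type":"array","items":{"type":"number","minimum":-1,"maximum":1}}}}},"required":["rows"]}

```bash
mkdir -p pics
cat > h.py <<'E'
import numpy as np, cv2
from cell import env
def w(p,pic): 
    P=np.array(pic["pose"]); return (P[:3,:3]@np.array(p)+P[:3,3]).round(1)
E
python3 - <<'E'
from h import *
s=env.state(); print(s)
for c in("top","side"):
    p=env.read_camera(c); cv2.imwrite(f"pics/{c}0.png",p["color"])
    for n in("truck","bar","button_face","lock_top","flange","bin","carton"):
        for f in (env.place_of,env.search_frame):
            r=f(n,p)[:2]; print(c,n,f.__name__,[(w(q["at"],p).tolist(),round(q["score"],2),[k for k in q]) for q in r])
E
```

```text
{'t': 0.0, 'joints': array([ 1.16937909e+00,  4.91591697e-01,  1.55947599e+00, -2.73888444e-05,
        1.09171881e+00, -1.05589496e-01]), 'qvel': array([-7.28164868e-04, -2.73397274e-05, -7.36996971e-05, -2.60863183e-04,
       -2.87003443e-04, -3.32379516e-04]), 'tau': array([-3.99230965e-03, -6.12635350e+01, -2.58185613e+01,  6.91555836e-02,
        4.80970333e-02, -8.15076237e-05]), 'eef_pos': array([182.09089724, 597.63520834, 232.83264035]), 'tcp_rot': array([-3.14040291e+00, -1.01667246e-04,  2.84577749e+00]), 'ft_force': array([-0.71735955,  0.41001786, -0.24992787]), 'moment': array([-0.0195311 ,  0.03710394, -0.01440852]), 'grip_force': 0.0, 'opening': 0.9960387035557029}
top truck call [([502.8, 203.2, -0.2], 0.73, ['at', 'score'])]
top truck call [([429.0, 426.0, 68.4], 0.95, ['at', 'score'])]
top bar call [([505.9, 206.2, 45.5], 0.76, ['at', 'score'])]
top bar call [([501.4, 206.1, 57.8], 0.96, ['at', 'score'])]
top button_face call [([509.9, 180.1, 50.2], 0.51, ['at', 'score'])]
top button_face call [([505.8, 185.0, 60.6], 0.52, ['at', 'score'])]
top lock_top call [([50
[... 836 characters left out ...]
ton_face call [([639.4, -445.2, -0.9], 0.68, ['at', 'score']), ([511.1, 176.1, 47.9], 0.41, ['at', 'score'])]
side button_face call [([504.6, 178.1, 53.1], 0.61, ['at', 'score']), ([499.4, 189.6, 57.7], 0.61, ['at', 'score'])]
side lock_top call [([548.2, 218.5, 77.9], 0.39, ['at', 'score'])]
side lock_top call []
side flange call [([437.7, -424.6, -1.1], 0.97, ['at', 'score'])]
side flange call [([431.7, -448.8, 14.0], 0.79, ['at', 'score'])]
side bin call [([638.3, -443.9, 3.1], 0.56, ['at', 'score'])]
side bin call [([643.9, -446.2, 46.0], 0.57, ['at', 'score'])]
side carton call [([820.3, 7.1, -2.9], 0.75, ['at', 'score'])]
side carton call [([804.3, -37.9, 60.5], 0.62, ['at', 'score'])]
```

View pics/top0.png

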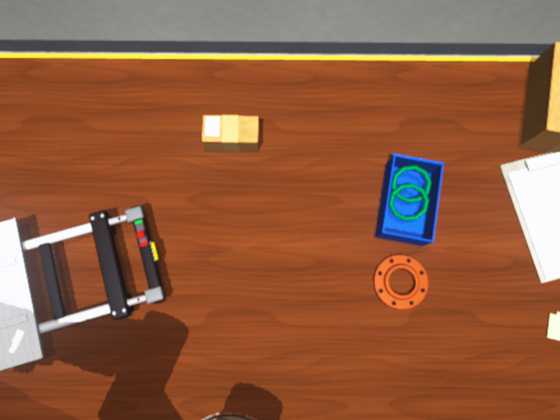

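View pics/side0.png

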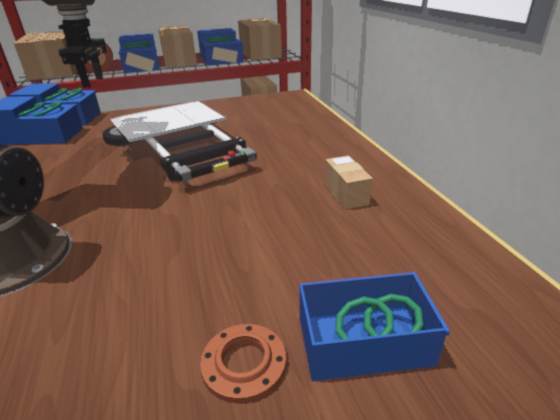

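```bash
cat >> h.py <<'E'
def pix2w(uv,pic,z):
    K=np.array(pic["camera_matrix"]);P=np.array(pic["pose"])
    d=P[:3,:3]@np.array([(uv[0]-K[0,2])/K[0,0],-(uv[1]-K[1,2])/K[1,1],-1]); o=P[:3,3]
    return (o+d*(z-o[2])/d[2]).round(1)
def blobs(pic,roi=None):
    hsv=cv2.cvtColor(pic["color"],cv2.COLOR_BGR2HSV); out={}
    for n,lo,hi in (("yellow",(22,150,120),(34,255,255)),("green",(50,120,60),(85,255,255)),("red",(0,200,120),(5,255,255)),("red2",(172,150,100),(180,255,255))):
        m=cv2.inRange(hsv,lo,hi); N,_,st,c=cv2.connectedComponentsWithStats(m)
        out[n]=[(c[i].round(1).tolist(),st[i].tolist()) for i in range(1,N) if st[i,4]>5 and (roi is None or (roi[0]<c[i][0]<roi[1] and roi[2]<c[i][1]<roi[3]))]
    return out
E
python3 - <<'E'
from h import *
p=env.read_camera("top"); print(blobs(p,(90,180,190,320)))
for uv in((137,213),(155,296),(154,250)): print(uv,pix2w(uv,p,60))
c=p["color"][190:330,20:190]; cv2.imwrite("pics/crop1.png",cv2.resize(c,None,fx=4.2,fy=4.2,interpolation=cv2.INTER_CUBIC))
E
```

```text
{'yellow': [([154.8, 250.9], [152, 242, 7, 19, 63])], 'green': [([137.9, 221.5], [134, 219, 9, 6, 35])], 'red': [([140.0, 234.4], [136, 231, 9, 7, 45]), ([143.5, 243.6], [140, 242, 8, 4, 22])], 'red2': []}
(137, 213) [602.1 230.1  60. ]
(155, 296) [400.8 176.5  60. ]
(154, 250) [510.8 184.1  60. ]
```

View pics/crop1.png

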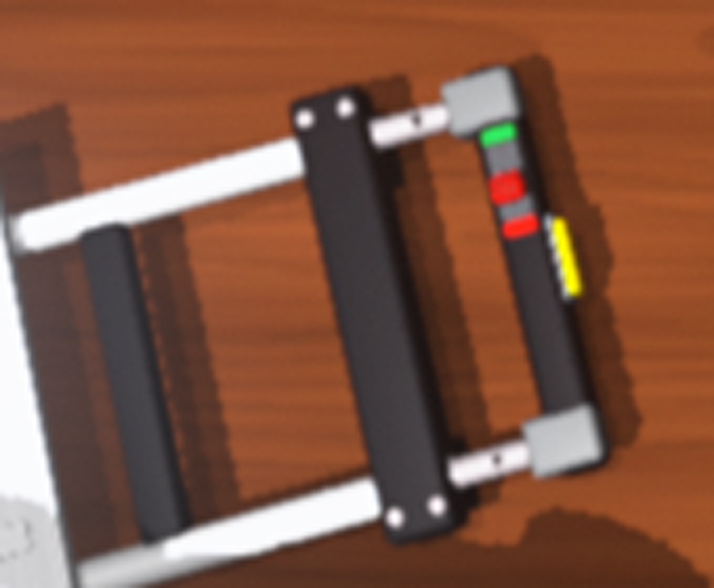

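Emit:
drive_tool:
  rows:
    - [[0, 0, 0, 0, 0, -0.058, 1], [0, 0, 0, 0, 0, -0.058, 1], [0, 0, 0, 0, 0, -0.058, 1], [-0.1, -0.2, 0, 0, 0, 0, 1], [-0.1, -0.2, 0, 0, 0, 0, 1]]

```text
t: 2.17
eef_pos: [255.9, 512.5, 233.3]
tcp_rot: [-3.142, 0.0, -2.889]
ft_force: [0.8, 0.0, -0.3]
opening: 1.002
grip_force: 0.0
```

Emit:
drive_tool:
  rows:
    - [[-0.1, -0.21, 0, 0, 0, 0, 1], [-0.1, -0.21, 0, 0, 0, 0, 1], [-0.1, -0.21, 0, 0, 0, 0, 1], [-0.1, -0.21, 0, 0, 0, 0, 1], [-0.1, -0.21, 0, 0, 0, 0, 1]]

```text
t: 2.8
eef_pos: [442.8, 288.6, 233.7]
tcp_rot: [3.141, 0.001, -2.891]
ft_force: [1.2, 0.5, 0.0]
opening: 1.0
grip_force: 0.0
```

Emit:
drive_tool:
  rows:
    - [[-0.1, -0.2, 0, 0, 0, 0, 1], [-0.1, -0.2, 0, 0, 0, 0, 1], [0, 0, 0, 0, 0, 0, 1], [0, 0, 0, 0, 0, 0, 1]]

```text
t: 3.3
eef_pos: [514.6, 205.8, 233.3]
tcp_rot: [3.141, -0.0, -2.891]
ft_force: [-0.5, 0.6, -0.6]
opening: 0.998
grip_force: 0.0
```

Run:
```python
from h import *
s=env.state(); print(s["eef_pos"],s["tcp_rot"],s["ft_force"])
for k in range(2):
    p=env.read_camera("wrist")
    for n in("truck","bar","button_face","lock_top"):
        print(n,[(w(q["at"],p).tolist(),round(q["score"],2)) for q in env.place_of(n,p)[:2]])
print(np.array(p["pose"]).round(2),p["camera_matrix"]); B=blobs(p); print(B)
for k in B: print(k,[(pix2w(b[0],p,50 if k=="yellow" else 65)) for b in B[k]])
cv2.imwrite("pics/wrist1.png",p["color"])
```

```text
[514.63858363 205.75018285 233.335368  ] [ 3.14133874e+00 -3.81932147e-04 -2.89135393e+00] [-0.53284097  0.63912895 -0.61137987]
truck [([507.3, 201.6, -2.0], 0.7)]
bar [([505.9, 198.4, 49.7], 0.71)]
button_face [([512.9, 181.0, 49.5], 0.62)]
lock_top []
truck [([508.0, 203.4, -1.1], 0.95)]
bar [([510.6, 198.9, 50.1], 0.82)]
button_face [([513.6, 180.9, 48.7], 0.74)]
lock_top [([552.9, 212.2, 77.5], 0.61)]
[[-2.5000e-01 -9.4000e-01 -2.4000e-01  4.4704e+02]
 [ 9.7000e-01 -2.4000e-01 -6.0000e-02  1.8849e+02]
 [-0.0000e+00 -2.5000e-01  9.7000e-01  3.8440e+02]
 [ 0.0000e+00  0.0000e+00  0.0000e+00  1.0000e+00]] [[322.09707993   0.         278.93182677]
 [  0.         322.09707993 206.90081613]
 [  0.           0.           1.        ]]
{'yellow': [([257.0, 184.6], [254, 163, 7, 44, 250])], 'green': [([279.4, 258.9], [271, 256, 18, 7, 123])], 'red': [([277.2, 207.9], [270, 206, 16, 5, 72]), ([275.9, 226.4], [271, 225, 13, 4, 40])], 'red2': []}
yellow [array([512.5, 181.2,  50. ])]
green [array([581.9, 223.5,  65. ])]
red [array([528. , 207.2,  65. ]), array([547.6, 210.9,  65. ])]
red2 []
```

View pics/wrist1.png

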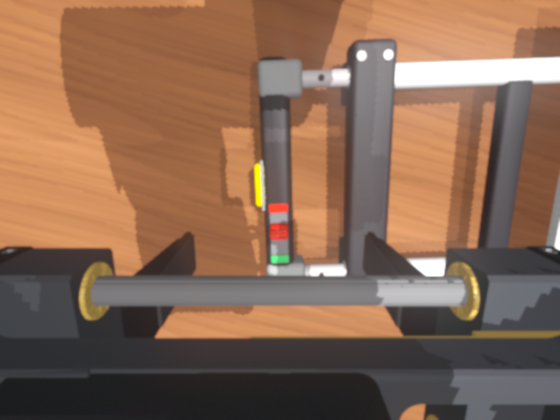

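Run:
```python
from h import *
p=env.read_camera("wrist"); g=cv2.cvtColor(p["color"],cv2.COLOR_BGR2GRAY).astype(float)
def ang(a,b): d=(b-a)[:2]; return np.arctan2(d[1],d[0])
# tube: two edges (rows) over columns 410..550
for name,sgn in(("top",1),("bot",-1)):
    pts=[]
    for c in range(410,550,4):
        d=np.diff(g[45:110,c])*sgn; r=np.argmax(d); pts.append((c,45+r+.5))
    pts=np.array(pts); f=cv2.fitLine(pts.astype(np.float32),cv2.DIST_HUBER,0,.01,.01).ravel()
    a=f[2:]-f[:2]*60;b=f[2:]+f[:2]*60
    if b[0]<a[0]: a,b=b,a
    print("tube",name,f,ang(pix2w(a,p,50),pix2w(b,p,50))-np.pi/2)
# bar left edge dark/wood & right edge rows 100..155
for name,c0,c1,sgn in(("barL",250,275,-1),("barR",278,305,1),("colL",335,362,-1),("colR",375,405,1)):
    pts=[]
    for r in range(100,235 if name!="barL" else 155,3):
        d=np.diff(cv2.GaussianBlur(g,(3,3),0)[r,c0:c1])*sgn; pts.append((c0+np.argmax(d)+.5,r))
    f=cv2.fitLine(np.array(pts,np.float32),cv2.DIST_HUBER,0,.01,.01).ravel()
    a=f[2:]-f[:2]*40;b=f[2:]+f[:2]*40
    if b[1]<a[1]: a,b=b,a
    A,B=pix2w(a,p,64),pix2w(b,p,64); print(name,f,A,B,ang(A,B))
```

```text
tube top [ 9.9926710e-01 -3.8279399e-02  4.7800000e+02  5.9014286e+01] 0.28659473202786945
tube bot [ 9.9914581e-01 -4.1324314e-02  4.6960001e+02  8.4500000e+01] 0.291045339596544
barL [ 1.2580417e-01 -9.9205512e-01  2.5689999e+02  1.2850000e+02] [420.3 164.2  64. ] [495.3 172.1  64. ] 0.10494634461574162
barR [2.2349479e-02 9.9975020e-01 2.9160001e+02 1.5820000e+02] [439.3 197.2  64. ] [514.8 219.2  64. ] 0.2835397857143199
colL [ 1.4435939e-02 -9.9989581e-01  3.4500000e+02  1.5730000e+02] [425.4 247.9  64. ] [500.7 270.2  64. ] 0.28791979251833544
colR [ 5.5244278e-02 -9.9847287e-01  3.9084967e+02  1.6608369e+02] [421.9 294.7  64. ] [498.2 316.9  64. ] 0.28313972492641964
```

Emit:
drive_tool:
  rows:
    - [[0, -0.005, 0, 0, 0, -0.0116, 0], [0, 0, 0.16, 0, 0, 0, 0], [0, 0, 0.16, 0, 0, 0, 0], [0, 0, 0.16, 0, 0, 0, 0], [0, 0, 0, 0, 0, 0, 0]]

```text
t: 4.47
eef_pos: [514.2, 204.2, 111.5]
tcp_rot: [3.141, -0.005, -2.854]
ft_force: [0.3, 0.6, 1.4]
opening: 0.529
grip_force: 0.0
```

Emit:
drive_tool:
  rows:
    - [[0, 0, 0.05, 0, 0, 0, 0], [0, 0, 0.05, 0, 0, 0, 0], [0, 0, 0, 0, 0, 0, 0], [0, 0, 0, 0, 0, 0, 0]]

```text
t: 4.97
eef_pos: [515.4, 204.6, 88.9]
tcp_rot: [3.142, 0.001, -2.854]
ft_force: [-0.1, 0.2, -0.5]
opening: 0.112
grip_force: 0.0
```

Run:
```python
from h import *
s=env.state(); print(s["eef_pos"],s["tcp_rot"],s["ft_force"],s["opening"])
p=env.read_camera("wrist")
for n in("bar","button_face","lock_top"):
        print(n,[(w(q["at"],p).tolist(),round(q["score"],2)) for q in env.place_of(n,p)[:2]])
B=blobs(p); print(B)
for k in B: print(k,[(pix2w(b[0],p,50 if k=="yellow" else 65)) for b in B[k]])
cv2.imwrite("pics/wrist2.png",p["color"])
```

```text
[515.4461481  204.57272986  88.86063306] [ 3.14154702e+00  6.42862926e-04 -2.85423263e+00] [-0.08433865  0.1576333  -0.53847771] 0.11200168575402086
bar [([508.0, 201.4, 49.2], 0.92)]
button_face []
lock_top [([552.5, 210.6, 76.6], 0.75)]
{'yellow': [([246.0, 218.7], [241, 187, 12, 62, 569])], 'green': [], 'red': [([274.9, 265.4], [272, 264, 8, 6, 16]), ([283.7, 264.6], [281, 264, 6, 3, 10])], 'red2': []}
yellow [array([508.4, 180.5,  50. ])]
green []
red [array([526.5, 204.5,  65. ]), array([524.5, 209.3,  65. ])]
red2 []
```

View pics/wrist2.png

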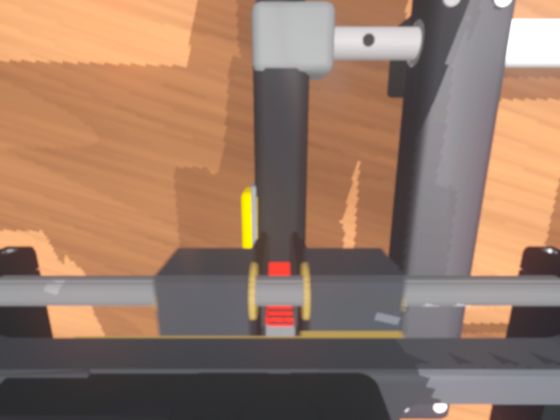

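Emit:
drive_tool:
  rows:
    - [[0, 0, 0.007, 0, 0, 0, 0], [-0.04, 0, 0, 0, 0, 0, 0], [-0.02, 0, 0, 0, 0, 0, 0], [-0.02, 0, 0, 0, 0, 0, 0], [-0.02, 0, 0, 0, 0, 0, 0]]

```text
t: 5.8
eef_pos: [539.3, 211.6, 86.6]
tcp_rot: [3.142, -0.001, -2.854]
ft_force: [-2.6, -1.6, 1.5]
opening: 0.006
grip_force: 1.1
```

Emit:
drive_tool:
  rows:
    - [[-0.016, 0, 0, 0, 0, 0, 0], [-0.012, 0, 0, 0, 0, 0, 0], [0, 0, 0, 0, 0, 0, 0]]

```text
t: 6.18
eef_pos: [544.8, 213.2, 86.5]
tcp_rot: [3.142, -0.003, -2.854]
ft_force: [-6.9, -3.3, 3.9]
opening: 0.003
grip_force: 3.8
```

Emit:
drive_tool:
  rows:
    - [[-0.008, 0, 0, 0, 0, 0, 0], [0, 0, 0, 0, 0, 0, 0]]

```text
t: 6.42
eef_pos: [545.0, 213.3, 86.5]
tcp_rot: [3.142, -0.007, -2.854]
ft_force: [-15.0, -6.2, 10.5]
opening: 0.006
grip_force: 8.1
```

Emit:
drive_tool:
  rows:
    - [[-0.008, 0, 0, 0, 0, 0, 0], [0, 0, 0, 0, 0, 0, 0]]

```text
t: 6.68
eef_pos: [545.2, 213.4, 86.4]
tcp_rot: [-3.142, -0.011, -2.854]
ft_force: [-22.0, -9.8, 16.3]
opening: 0.006
grip_force: 12.5
```

Emit:
drive_tool:
  rows:
    - [[0.04, 0, 0, 0, 0, 0, 0], [0, 0, -0.2, 0, 0, 0, 0], [0.07, 0, -0.2, 0, 0, 0, 0.65], [0.062, -0.012, 0, 0, 0, 0, 0.65], [0, 0, 0, 0, 0, 0, 0.65]]

```text
t: 7.3
eef_pos: [509.2, 199.6, 187.3]
tcp_rot: [3.141, 0.002, -2.854]
ft_force: [0.5, -0.2, -0.0]
opening: 0.262
grip_force: 0.0
```

Run:
```python
from h import *
s=env.state(); print(s["eef_pos"],s["tcp_rot"],s["ft_force"],s["opening"])
p=env.read_camera("wrist")
for n in("truck","bar","button_face","lock_top"):
        print(n,[(w(q["at"],p).tolist(),round(q["score"],2)) for q in env.place_of(n,p)[:2]])
B=blobs(p); print(B)
for k in B: print(k,[(pix2w(b[0],p,50 if k=="yellow" else 65)) for b in B[k]])
cv2.imwrite("pics/wrist3.png",p["color"])
p=env.read_camera("top")
cv2.imwrite("pics/top3.png",cv2.resize(p["color"][190:330,90:230],None,fx=4,fy=4,interpolation=cv2.INTER_CUBIC))
```

```text
[509.22523996 199.57269129 187.32789495] [ 3.14149765e+00  1.60936541e-03 -2.85448167e+00] [ 0.50376084 -0.18856475 -0.00658548] 0.26247685109348795
truck [([505.1, 201.6, 1.7], 0.57), ([510.7, 201.4, 49.0], 0.41)]
bar [([509.7, 198.9, 51.6], 0.92)]
button_face [([516.2, 177.7, 49.6], 0.55)]
lock_top [([564.8, 217.1, 79.0], 0.7)]
{'yellow': [([260.1, 199.7], [257, 175, 7, 50, 329])], 'green': [], 'red': [([282.5, 228.1], [274, 225, 19, 7, 107]), ([284.1, 264.9], [275, 263, 19, 6, 71])], 'red2': []}
yellow [array([512. , 181.4,  50. ])]
green []
red [array([527.8, 207.4,  65. ]), array([561.4, 218.9,  65. ])]
red2 []
```

View pics/wrist3.png

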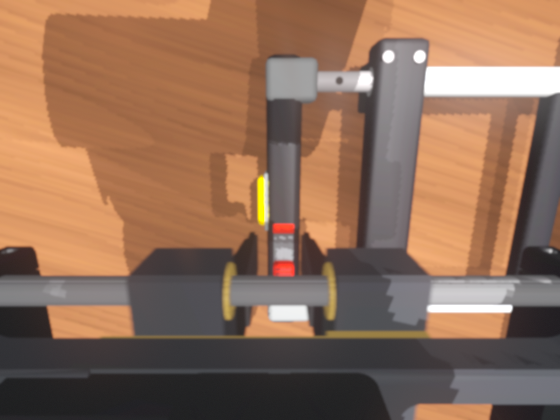

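View pics/top3.png

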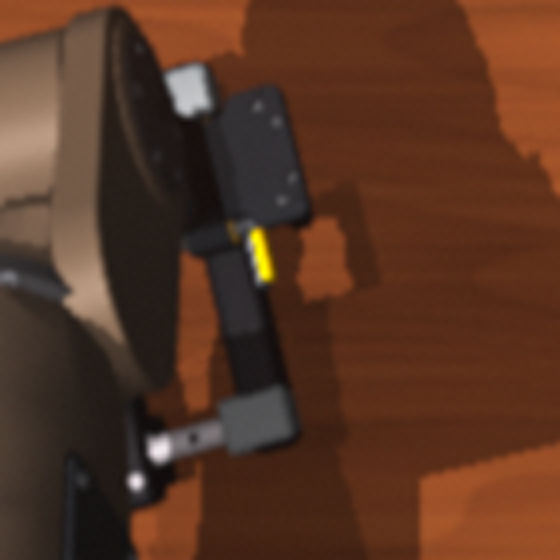

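Emit:
drive_tool:
  rows:
    - [[0, 0, -0.22, 0, 0, 0, 0.65], [0, 0, 0, 0, 0, 0, 0.65]]

```text
t: 7.85
eef_pos: [510.9, 200.1, 244.5]
tcp_rot: [-3.141, 0.006, -2.854]
ft_force: [0.3, 0.4, 0.1]
opening: 0.647
grip_force: 0.0
```

Run:
```python
from h import *
p=env.read_camera("wrist")
for n in("truck","bar","button_face","lock_top"):
        print(n,[(w(q["at"],p).tolist(),round(q["score"],2)) for q in env.place_of(n,p)[:2]])
B=blobs(p); print(B)
cv2.imwrite("pics/wrist4.png",cv2.resize(p["color"][120:290,200:370],None,fx=3.5,fy=3.5,interpolation=cv2.INTER_CUBIC))
for c in ("side","top"):
  p=env.read_camera(c)
  for n in("truck","bar","button_face","lock_top"):
        print(c,n,[(w(q["at"],p).tolist(),round(q["score"],2)) for q in env.place_of(n,p)[:2]])
```

```text
truck [([503.8, 200.3, -1.8], 0.56)]
bar [([507.6, 201.1, 49.7], 0.88)]
button_face [([516.1, 177.9, 51.3], 0.67)]
lock_top [([567.1, 220.0, 77.9], 0.85)]
{'yellow': [([262.8, 184.6], [260, 164, 6, 43, 227])], 'green': [([282.0, 257.5], [274, 255, 17, 6, 98])], 'red': [([282.9, 208.5], [275, 207, 15, 4, 46]), ([281.2, 239.2], [276, 238, 12, 3, 17])], 'red2': []}
side truck [([505.2, 204.9, 1.7], 0.59)]
side bar [([508.5, 203.8, 46.8], 0.61)]
side button_face [([509.7, 177.7, 48.7], 0.53)]
side lock_top [([559.3, 222.2, 80.1], 0.44)]
top truck [([500.6, 204.2, 0.2], 0.58)]
top bar [([503.2, 205.4, 44.6], 0.96)]
top button_face [([505.7, 178.6, 50.4], 0.65)]
top lock_top []
```

View pics/wrist4.png

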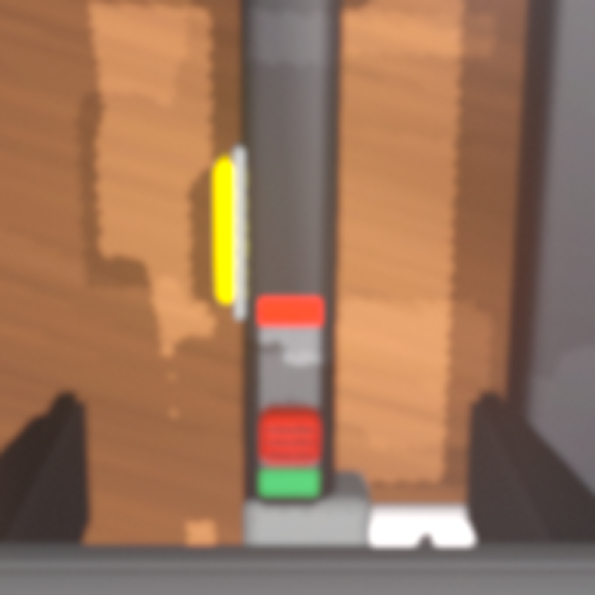

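Emit:
drive_tool:
  rows:
    - [[0.019, 0, 0.1, 0, 0, 0, 0.65], [0, 0, 0.18, 0, 0, 0, 0.65], [0, 0, 0.18, 0, 0, 0, 0.65], [0, 0, 0.16, 0, 0, 0, 0.65], [0, 0, 0, 0, 0, 0, 0.65]]

```text
t: 9.22
eef_pos: [503.8, 198.0, 84.8]
tcp_rot: [3.141, -0.005, -2.854]
ft_force: [0.6, 0.3, 0.6]
opening: 0.65
grip_force: 0.0
```

Emit:
drive_tool:
  rows:
    - [[0, 0, 0.08, 0, 0, 0, 0.65], [0, 0, 0.08, 0, 0, 0, 0.65], [0, 0, 0, 0, 0, 0, 0.65], [0, 0, 0, 0, 0, 0, 0.65]]

```text
t: 9.72
eef_pos: [505.5, 198.5, 48.2]
tcp_rot: [3.142, 0.002, -2.854]
ft_force: [-0.4, 0.3, -0.7]
opening: 0.651
grip_force: 0.0
```

Emit:
drive_tool:
  rows:
    - [[0, 0, -0.006, 0, 0, 0, 0], [0, 0, 0, 0, 0, 0, 0], [0, 0, 0, 0, 0, 0, 0], [0, 0, 0, 0, 0, 0, 0], [0, 0, 0, 0, 0, 0, 0]]

```text
t: 10.35
eef_pos: [504.9, 198.5, 48.5]
tcp_rot: [3.141, 0.0, -2.854]
ft_force: [-1.4, 3.2, 5.8]
opening: 0.333
grip_force: 30.0
```

Emit:
drive_tool:
  rows:
    - [[0, 0, 0, 0, 0, 0, 0], [0, 0, 0, 0, 0, 0, 0]]

```text
t: 10.6
eef_pos: [504.9, 198.5, 48.5]
tcp_rot: [3.141, 0.0, -2.854]
ft_force: [-1.9, 1.6, 6.2]
opening: 0.333
grip_force: 30.0
```

Emit:
drive_tool:
  rows:
    - [[0, -0.02, 0, 0, 0, 0, 0], [0, -0.04, 0, 0, 0, 0, 0], [0, -0.06, 0, 0, 0, 0, 0], [0, -0.06, 0, 0, 0, 0, 0], [0, -0.06, 0, 0, 0, 0, 0]]

```text
t: 11.22
eef_pos: [521.9, 140.7, 48.5]
tcp_rot: [3.141, 0.0, -2.854]
ft_force: [-2.6, 3.4, 5.5]
opening: 0.331
grip_force: 30.0
```

Emit:
drive_tool:
  rows:
    - [[0, -0.06, 0, 0, 0, 0, 0], [0, -0.06, 0, 0, 0, 0, 0], [0, -0.06, 0, 0, 0, 0, 0], [0, -0.06, 0, 0, 0, 0, 0], [0, -0.06, 0, 0, 0, 0, 0]]

```text
t: 11.85
eef_pos: [542.9, 68.8, 48.5]
tcp_rot: [3.141, -0.0, -2.854]
ft_force: [-3.1, 3.5, 7.1]
opening: 0.334
grip_force: 30.0
```

Emit:
drive_tool:
  rows:
    - [[0, -0.06, 0, 0, 0, 0, 0], [0, -0.06, 0, 0, 0, 0, 0], [0, -0.06, 0, 0, 0, 0, 0], [0, -0.06, 0, 0, 0, 0, 0], [0, -0.06, 0, 0, 0, 0, 0]]

```text
t: 12.48
eef_pos: [564.0, -3.2, 48.5]
tcp_rot: [3.141, -0.001, -2.854]
ft_force: [-2.9, 4.1, 6.9]
opening: 0.333
grip_force: 30.0
```

Emit:
drive_tool:
  rows:
    - [[0, -0.06, 0, 0, 0, 0, 0], [0, -0.04, 0, 0, 0, 0, 0], [0, -0.03, 0, 0, 0, 0, 0], [0, -0.02, 0, 0, 0, 0, 0], [0, 0, 0, 0, 0, 0, 0]]

```text
t: 13.1
eef_pos: [574.7, -39.5, 48.5]
tcp_rot: [-3.142, -0.0, -2.854]
ft_force: [-3.1, -2.7, 7.5]
opening: 0.331
grip_force: 30.0
```

Emit:
drive_tool:
  rows:
    - [[0, -0.02, 0, 0, 0, 0, 0], [0, -0.02, 0, 0, 0, 0, 0], [0, -0.012, 0, 0, 0, 0, 0], [0, 0, 0, 0, 0, 0, 0], [0, 0, 0, 0, 0, 0, 0]]

```text
t: 13.72
eef_pos: [577.9, -50.4, 48.5]
tcp_rot: [3.14, -0.001, -2.854]
ft_force: [-5.2, 9.8, 8.7]
opening: 0.332
grip_force: 30.0
```

Emit:
drive_tool:
  rows:
    - [[0, -0.008, 0, 0, 0, 0, 0], [0, 0, 0, 0, 0, 0, 0]]

```text
t: 13.98
eef_pos: [577.8, -50.5, 48.4]
tcp_rot: [3.137, -0.002, -2.854]
ft_force: [-5.5, 24.0, 11.1]
opening: 0.332
grip_force: 30.0
```

Emit:
drive_tool:
  rows:
    - [[0, 0.004, 0, 0, 0, 0, 0], [0, 0, 0, 0, 0, 0, 0], [0, 0, 0, 0, 0, 0, 0]]

```text
t: 14.35
eef_pos: [577.8, -50.4, 48.5]
tcp_rot: [3.139, -0.002, -2.854]
ft_force: [-4.6, 15.5, 10.3]
opening: 0.336
grip_force: 30.0
```

Run:
```python
from h import *
s=env.state(); print(s["eef_pos"],s["ft_force"],s["opening"],s["grip_force"])
for c in ("top","side"):
  p=env.read_camera(c)
  for n in("bar","lock_top","flange","bin","carton"):
    print(c,n,[(w(q["at"],p).tolist(),round(q["score"],2)) for q in env.place_of(n,p)[:1]])
  cv2.imwrite(f"pics/{c}9.png",p["color"])
```

```text
[577.84831634 -50.43321101  48.45871927] [-4.61825583 15.50749566 10.29892089] 0.3355961085816127 30.001865923404694
top bar []
top lock_top []
top flange [([435.3, -427.8, -0.9], 0.56)]
top bin [([636.1, -446.4, 3.5], 0.74)]
top carton [([814.6, 3.8, -1.5], 0.72)]
side bar [([582.2, -49.5, 48.1], 0.83)]
side lock_top []
side flange [([436.5, -424.4, -1.4], 0.97)]
side bin [([638.2, -442.9, -0.3], 0.61)]
side carton [([817.8, 4.6, -0.7], 0.76)]
```

View pics/side9.png

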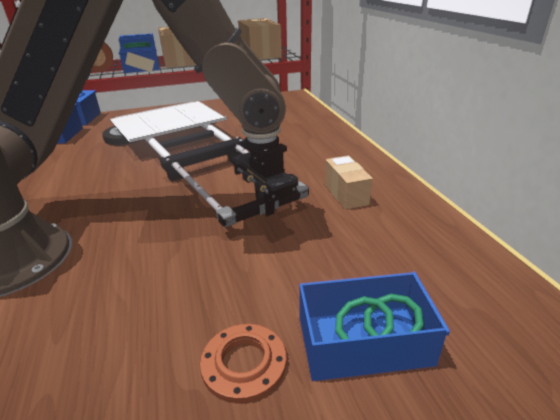

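The handle is fully out, from (200,175) to about (228,213), with the bar held in the fingers at about (265,207). The bystanders have not moved. Handing in.

```bash
python3 -c "
from cell import env
print(env.job_done())"
```

```text
the job is handed in; nothing more can be done
None
```

The job is handed in at about 14.5 s: the lock was slid to green, the button squeezed, and the handle drawn about 260 mm to its end stop, with the bar still gripped and the flange, bin and carton where they were; I checked the lock before the grip but not again after the draw, because it was not detected in the final pictures.

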